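# Put a carving away and slide the flush lid shut

### The job

Put the small toggle carving (the one with the drilled hole, not the larger rough blank) into the open well of the wooden shutter box, then slide the box's flush lid fully shut over it. The lid has no handle: press down on it and drag it by friction, feeling for its surface, and press gently, because the box and its thin lid must never take more than 15 N. Leave the rough blank and the other things on the bench where they are.

Things in the scene. Friction and masses are not known exactly. Their poses are not given: they have to be found in the camera images.
- toggle_carving: small smooth round wooden carving with a dark drilled hole, 29 x 30 x 22 mm high, about 15 g, lying loose on a fixed white board, 220 x 140 x 24 mm; origin at the centre of its underside, z up. It and the rough blank may have changed places.
- carving_blank: rough lumpy wooden carving blank, 39 x 49 x 27 mm high, loose; leave it alone. Origin at the centre of its underside.
- shutter_box: fixed dark wooden box, 110 mm along its x, 230 mm along its y, walls 7 mm (end walls 8 mm), rims 72 mm high; origin at the centre of its underside, z up. From y = +13 to +115 mm a fixed hood, 78 mm high, roofs it. The rest, y = -107 to +13 mm and 96 mm wide, is an open window in which a pale flat lid, 4 mm thick, without a handle, slides along y and back under the hood.
- well (a point): centre of the well's floor (where the carving goes), in the box at y = -69 mm, 16 mm above its underside; axes as the box's. The well spans y = -107 to -33 mm and 96 mm across x; a low partition, 54 mm high, bounds it towards the hood. The lid uncovers only the part from y = -107 mm to its free edge.
- lid_rails (a point): point of the box at x = 0, y = +13 mm, z = 69 mm, at the hood's edge: the highest the lid's top can lie there, untouched. It lies 0 to 9 mm lower, not measured: feel for it. The rails fall 2 degrees towards the box's -y: the lid's top is 0.035 mm lower per mm, and a point of the lid sinks 2.5 mm over the full travel as it shuts.
- shutter (a joint): opening of the lid in m: 0 fully shut, 0.072 fully open (towards the box's +y). The lid's free edge is at y = -107 mm + this value. Starts 0.060 to 0.072 open, stays where left. Fine dark lines across the lid show where to press. The lid gives under a press, 4.5 N per mm for 4 mm, then it is hard. Dragging takes about 3 N: a press under 4 to 5 N slips, about 8 N drags it.
- drilled_block: wooden block with three drilled holes, 60 x 24 x 20 mm, loose bystander at the back; origin at the centre of its underside.
- wood_dop: small waisted turned wooden chuck, 30 x 30 x 28 mm, loose bystander at the right; origin at the centre of its underside.
- nozzle_bottle: tiny white glue phial, 21 x 21 x 52 mm, standing loose at the right, a bystander; origin at the centre of its underside.
- brass_block: brass block, 80 x 37 x 16 mm, loose bystander at the back; origin at the centre of its underside.
There are look-alikes about, which are no part of the job. What is shaped like the toggle_carving but blue is not meant.

How it is judged (in metres and radians):
On the way:
1. the toggle carving lies in the well, let go, while the lid is still open (z of toggle_carving in the frame of shutter_box below 0.045 m and x of toggle_carving in the frame of shutter_box between -0.048 and 0.048 m and y of toggle_carving in the frame of shutter_box between -0.107 and -0.033 m and contact force between the fingers and toggle_carving below 0.1 N and value of joint shutter above 0.04 m), for 0.2 s.
At the end, for the whole second after the job is handed in: The lid is shut to within 4 mm (joint shutter under 0.004) and the toggle carving lies at rest inside the well beneath it (value of joint shutter below 0.004 m and z of toggle_carving in the frame of shutter_box below 0.045 m and x of toggle_carving in the frame of shutter_box between -0.048 and 0.048 m and y of toggle_carving in the frame of shutter_box between -0.107 and -0.033 m and linear speed of toggle_carving below 0.03 m/s); the robot touches nothing.
It fails at once if the box or its lid is pressed or struck with more than 15 N (contact force between any of the fingers, the arm and shutter_box above 15 N or contact force between any of the fingers, the arm and shutter above 15 N).
It fails at once if the rough blank is moved more than 3 cm (distance of carving_blank from where it was at the start of the episode above 0.03 m).
It fails at once if a bystander (drilled block, turned chuck, glue phial, brass block) is moved more than 3 cm (distance of any of drilled_block, wood_dop, nozzle_bottle, brass_block from where it was at the start of the episode above 0.03 m).
It also fails if it takes over 58 s, if anything falls off the work surface, if the arm or the gripper's body presses on something with over 40 N, if the wrist force passes 120 N, or if a joint passes its speed limit or range.

### The arm

A 6-joint arm with a two-finger parallel gripper is mounted at the origin on a cart in front of the work surface, level with it; the furniture and walls round the work are solid. World frame = base frame: x ahead of the robot, y to its left, z up, the work surface at z = 0. Lengths are in m, angles in degrees, forces in N, time in s.
With the tool pointing down it reaches from about 0.25 to 0.85 m from the base axis. Payload 12.5 kg.
Tool frame: the origin (TCP) lies at the very end of the fingers, on their centre line; the grasp point (between the pads) lies robot.tcp_to_grasp behind it (robot.tcp_to_grasp is the distance from the TCP to the grasp point, in m); z points along the fingers, y is the line along which they close (so a half turn about z gives the same grasp; the last joint's range is limited). The gripper opens to 93 mm and grips with 3 to 60 N. Pads are 15 mm wide; open, the fingers measure 128 mm over their backs; the gripper's body (75 mm by 188 mm) begins 65 mm behind the grasp point.
Start: joints at [67.747, 20.094, 94.641, -0, 65.266, -4.847], TCP at [0.164, 0.525, 0.219] pointing down, gripper open.
Joint ranges: [-157.81, 157.81], [-45, 120.19], [0.68, 151.7], [-89.99, 269.99], [4.06, 180], [-164.3, 164.3]. Speed limits (degrees/s): [127.2, 127.2, 159.86, 180, 180, 180].

### API

Orientations are given as [roll, pitch, yaw] about the fixed x, y, z axes, in that order (R = Rz(yaw) Ry(pitch) Rx(roll)).
In Python, from bench import status, optics, job, robot gives the robot as it stands.
- The arm moves only by the tool drive_tool, never from a script. Its argument "deltas" is a list of rows, each a list of 4 numbers: the shift along the tool's x, y, z in mm, then the turn about the tool's z in degrees. In form: [[x, y, z, turn], ...]. A call has 1 to 8 rows; each row shifts and turns the commanded pose from where the row before left it, along the tool's axes as they then stand; what a row does not reach is not made up. A row lasts 1/12 s, in which the tool goes at most 41.7 mm and 7.16 degrees, less where a joint would pass 70% of its speed; a pose out of reach is approached as far as the arm can. A call with a gripper value outside its range is refused whole. "claw" is the finger opening in mm, from 0 to 93, set as the call begins (left out, the last holds). The fingers move at their own pace and stop on an object; "squeeze" is the grip in N (left out, the last holds). Time passes only in rows, so rows that do not move let the fingers close. It gives the time, the measured TCP pose, the force, the opening and the grip force at its end, in the units of the state.
- status.state(): the state, without advancing time (a new reading comes with each control period).
- optics.snapshot(name): name is "side" or "top" or "wrist"; returns the picture (480x640x3 uint8, blue, green, red); there is no depth.
- optics.camera_info(name): a dict with "fx", "fy", "cx", "cy" (pixels), "origin" and "attitude" of the camera in the world. Camera axes: x right, y down, z forward; pixel columns grow to the right and rows downward; lengths in m; the calibration is good to about 2 mm. A picture is of the moment at which its call begins: read the wrist's pose just before it. camera_info takes no time and is no camera call; for the wrist camera it gives the pose at the moment of the call.
- job.hand_in(): hands the job in; it is judged then, once.
Trained networks look in the newest picture that a camera, given by its name, has taken for a name from the list of things; names that differ only in an ending like _2 or _b are one class to them, and where a whole thing is asked for, a point or a joint stands for the part that bears it (a point fixed in the world has none). Each returns a list of dicts, best first, with "score" (0 to 1); they miss things now and then, are a little off and sometimes report something else, mostly with a low value. They report only what shows in the picture. A call takes as long as a camera call. They do not tell look-alikes from the thing itself.
- optics.outline_of(camera, name): "region" (480x640 bool, what is visible of it) and "box" ([left, top, right, bottom] in pixels, round what is visible of it).
- optics.mark_of(camera, name): "xy" ([column, row] in pixels: a listed point, or the origin of a listed thing).
The state is a dict: "t": time; "qpos": joint angles; "qvel": joint speeds; "joint_torque": joint torques, N m; "tcp_pos": TCP position; "orientation": TCP orientation; "ft_force": force on the tool from outside, world axes, zero at the start; "wrist_torque": the same for the moment, N m; "opening": opening from 0.0 (shut) to 1.0 (fully open); "grasp_force": force on a finger pad.
Only numpy, scipy, OpenCV 4.12 (cv2) and the standard library are available. Lean on these libraries where they do the work, as an engineer would, in place of code of your own. Each camera call takes 0.05 s, during which the arm holds its last target. There are 200 camera calls.

## Working session

There is one attempt and no reset: what is moved stays moved. The work goes in short steps, Python scripts to look and compute and a tool call to move; the robot and the scene stay as the last step left them, time stands still between calls to the robot, and variables do not carry over. Pictures are saved under pics/ and viewed, at most 10 in all, crops included, and the job is handed in when it is done.

Besides the shell and the picture viewer there is one more tool, called after "Call:" in YAML: its name, and indented under it one key for each argument. drive_tool: Moves the arm, as the interface text tells. Its arguments: {"type":"object","properties":{"deltas":{"type":"array","items":{"type":"array","items":{"type":"number"}}},"claw":{"type":"number"},"squeeze":{"type":"number"}},"required":["deltas"]}

```bash
mkdir -p pics
cat > h.py <<'E'
import numpy as np, cv2
from bench import status, optics, job, robot
from scipy.spatial.transform import Rotation as R
def att(ci):
    a=np.array(ci["attitude"],float)
    return a if a.shape==(3,3) else R.from_euler('xyz',a,degrees=True).as_matrix()
def ray(cam,px,z,ci=None):
    ci=ci or optics.camera_info(cam); o=np.array(ci["origin"]); A=att(ci)
    d=A@np.array([(px[0]-ci["cx"])/ci["fx"],(px[1]-ci["cy"])/ci["fy"],1])
    return o+d*(z-o[2])/d[2]
def proj(cam,p,ci=None):
    ci=ci or optics.camera_info(cam); q=att(ci).T@(np.array(p)-ci["origin"])
    return [ci["fx"]*q[0]/q[2]+ci["cx"],ci["fy"]*q[1]/q[2]+ci["cy"]]
E
python3 - <<'E'
from h import *
print(status.state(), robot.tcp_to_grasp)
for c in ["top","side","wrist"]:
    ci=optics.camera_info(c); print(c,ci)
for c in ["top","side"]:
    im=optics.snapshot(c); cv2.imwrite(f"pics/{c}0.png",im)
    for n in ["toggle_carving","carving_blank","shutter_box","well","lid_rails"]:
        print(c,n,[(np.round(m["xy"]),round(m["score"],2)) for m in optics.mark_of(c,n)][:4])
E
```

```text
{'t': 0.0, 'qpos': array([ 6.77460568e+01,  2.01256378e+01,  9.46753645e+01,  5.33168490e-04,
        6.52635347e+01, -4.84839177e+00]), 'qvel': array([ 0.03202983,  0.02222803, -0.02280449, -0.00543803, -0.02586129,
       -0.07592214]), 'joint_torque': array([ 2.51689627e-03, -4.97319496e+01, -2.85260099e+01,  6.99892198e-02,
        2.57501722e-02, -8.46638522e-05]), 'tcp_pos': array([0.16438476, 0.52452166, 0.21809951]), 'orientation': array([-1.79935735e+02, -5.93689360e-03,  1.62594222e+02]), 'ft_force': array([-0.06592095, -0.17089297,  0.85595296]), 'wrist_torque': array([-0.00416115,  0.00283574, -0.01900791]), 'grasp_force': 0.0, 'opening': 1.0015103176626845} 0.0188
top {'fx': 540.4328918541703, 'fy': 540.4328918541703, 'cx': 330.55437413565136, 'cy': 243.05072247847278, 'origin': array([ 0.35795332, -0.08277071,  1.34454084]), 'attitude': array([-171.74482984,    0.88448598,  -90.75069745])}
side {'fx': 561.2943308815456, 'fy': 561.2943308815456, 'cx': 313.6654652854627, 'cy': 242.3405570629289, 'origin': array([ 0.35728184, -0.93079205,  0.81248935]), 'attitude': array([-130.79693557,    0.52392691,  -14.04671843])}
wrist {'fx': 340.3731490752068, 'fy': 340.3731490752068, 'cx': 322.11372194663386, 'cy': 248.81725137916308, 'origin': array([0.10025716, 0.54519911, 0.38410585]), 'attitude': array([1.65961538e+02, 9.53971439e-02, 7.25999777e+01])}
top toggle_carving [(array([381., 254.]), 0.6), (array([380., 178.]), 0.6), (array([435., 346.]), 0.59)]
top carving_blank [(array([388., 208.]), 0.7)]
top shutter_box [(array([262., 254.]), 0.78)]
top well [(array([289., 241.]), 0.61)]
top lid_rails [(array([253., 247.]), 0.96)]
side toggle_carving [(array([198., 377.]), 0.73), (array([304., 300.]), 0.6)]
side carving_blank [(array([366., 291.]), 0.75)]
side shutter_box [(array([281., 210.]), 0.75)]
side well [(array([290., 224.]), 0.82)]
side lid_rails [(array([279., 186.]), 0.93)]
```

View pics/top0.png

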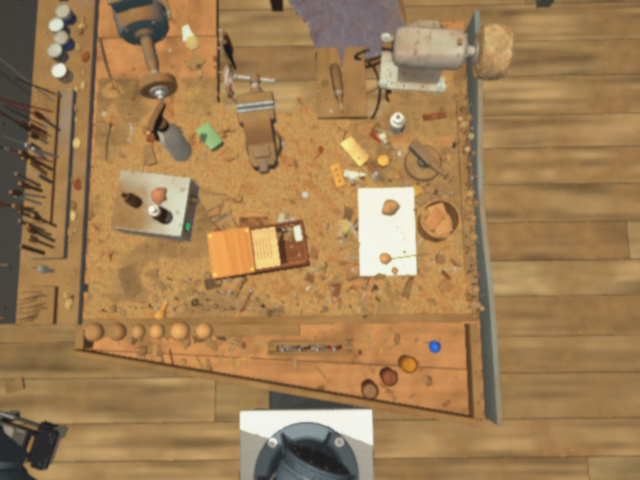

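View pics/side0.png

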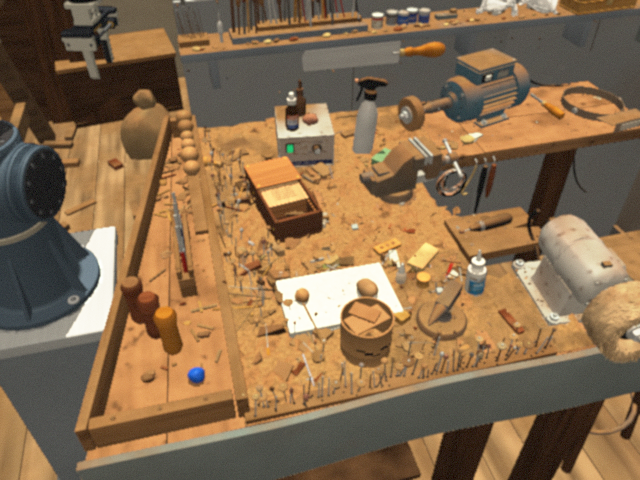

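Candidates for the carving: a small round one at top (384,258) on the white board, the large rough blank at (390,207), and the blue look-alike at (435,346). There are also drawer knobs at (95–205,331), outside the work area. I choose (384,258) and will check it in a crop.

```bash
cat > fit.py <<'E'
from h import *
from scipy.optimize import minimize
def boxpts(x,y,yaw):
    P=[[sx*.055,yy,z] for sx in(-1,1) for yy,z in((-.115,0),(-.115,.072),(.013,.072),(.013,.078),(.115,.078),(.115,0))]
    return R.from_euler('z',yaw,degrees=True).apply(P)+[x,y,0]
def hull(cam,ci,p):
    return cv2.convexHull(np.array([proj(cam,q,ci) for q in boxpts(*p)],np.float32))
E
python3 - <<'E'
from fit import *
ims={}
ms={}
for c in["top","side"]:
    ims[c]=optics.snapshot(c)
    o=optics.outline_of(c,"shutter_box"); print(c,[(round(a["score"],2),a["box"]) for a in o]); 
    ms[c]=(optics.camera_info(c),o[0]["region"])
def cost(p,cams):
    s=0
    for c in cams:
        ci,m=ms[c]; h=hull(c,ci,p); k=np.zeros((1920,2560),np.uint8)
        cv2.fillConvexPoly(k,np.round(h*4).astype(int),1); k=cv2.resize(k.astype(np.float32),(640,480),interpolation=cv2.INTER_AREA)
        s+=np.abs(k-m).sum()/m.sum()
    return s
p0=ray("top",(262,254),0)
for cams in(["top"],["side"],["top","side"]):
    r=min((minimize(cost,[p0[0],p0[1],y],args=(cams,),method="Nelder-Mead",options=dict(initial_simplex=[[p0[0],p0[1],y],[p0[0]+.02,p0[1],y],[p0[0],p0[1]+.02,y],[p0[0],p0[1],y+8]])) for y in(-15,0,15)),key=lambda r:r.fun)
    print(cams,np.round(r.x,4),r.fun)
for n in["toggle_carving","carving_blank"]:
    for c in ms:
        optics
        for o in optics.outline_of(c,n)[:3]:
            b=o["box"]; print(n,c,round(o["score"],2),b,ray(c,((b[0]+b[2])/2,(b[1]+b[3])/2),.035).round(4))
print("well",ray("top",(289,241),.016),ray("side",(290,224),.016),"rails",ray("top",(253,247),.067),ray("side",(279,186),.067))
a=cv2.resize(ims["top"][180:285,345:450],(400,400)); b=cv2.resize(ims["side"][265,270] if 0 else ims["side"][265:345,270:410],(400,400*80//140)); b=cv2.copyMakeBorder(b,0,400-b.shape[0],0,0,0)
cv2.imwrite("pics/crop.png",np.hstack([a,b]))
E
```

```text
top [(0.91, [209.9, 219.1, 309.6, 279.6])]
side [(0.86, [245.1, 156.4, 325.4, 244.7])]
['top'] [0.5317 0.1075 7.7556] 0.43101415094339623
['side'] [0.5354 0.117  7.9175] 0.3827722984562607
['top', 'side'] [0.5323 0.1082 7.7509] 0.834276952901658
toggle_carving top 0.55 [429.2, 340.7, 440.5, 356.1] [ 0.2917 -0.3094  0.035 ]
toggle_carving side 0.69 [187.9, 367.3, 209.0, 381.7] [ 0.301  -0.3341  0.035 ]
toggle_carving side 0.66 [292.1, 289.1, 313.3, 303.1] [ 0.5107 -0.2022  0.035 ]
carving_blank top 0.52 [381.5, 200.6, 396.9, 214.8] [ 0.6342 -0.2109  0.035 ]
carving_blank side 0.88 [355.7, 280.4, 377.6, 295.0] [ 0.6357 -0.2115  0.035 ]
well [0.55772342 0.03856079 0.016     ] [0.53787926 0.04129214 0.016     ] rails [0.53687237 0.12014047 0.067     ] [0.53127984 0.12163255 0.067     ]
```

View pics/crop.png

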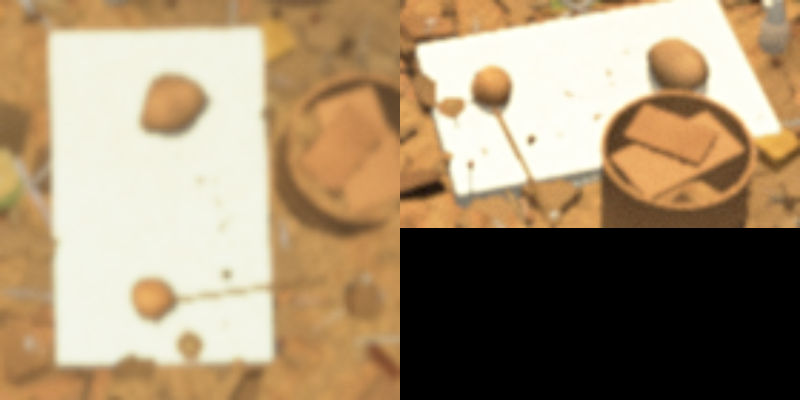

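The crop shows a smooth round toggle at top (385,258) and the larger lumpy blank at (390,207). The toggle sits at about (0.51, -0.20). I'll look at the box on the way there, first turning the tool to yaw 98.

Call:
drive_tool:
  deltas:
    - [0, 0, 0, 7]
    - [0, 0, 0, 7]
    - [0, 0, 0, 7]
    - [0, 0, 0, 7]
    - [0, 0, 0, 7]
    - [0, 0, 0, 7]
    - [0, 0, 0, 7]
    - [0, 0, 0, 7]

```text
t: 1.67
tcp_pos: [0.1645, 0.5248, 0.2186]
orientation: [-180.0, 0.0, 106.2]
ft_force: [1.0, -0.1, 0.3]
opening: 1.003
grasp_force: 0.0
```

Call:
drive_tool:
  deltas:
    - [0, 0, 0, 7]
    - [0, 0, 0, 1.6]
    - [-32, 18, -2, 0]
    - [-32, 18, -2, 0]
    - [-32, 18, -2, 0]
    - [-32, 18, -2, 0]
    - [-32, 18, -2, 0]
    - [-32, 18, -2, 0]

```text
t: 2.33
tcp_pos: [0.2989, 0.3482, 0.2309]
orientation: [180.0, -0.0, 98.0]
ft_force: [1.2, 0.5, -0.8]
opening: 1.001
grasp_force: 0.0
```

Call:
drive_tool:
  deltas:
    - [-32, 18, -2, 0]
    - [-32, 18, -2, 0]
    - [-32, 18, -2, 0]
    - [-32, 18, -2, 0]
    - [-32, 18, -2, 0]
    - [-32, 18, -2, 0]
    - [-32, 18, -2, 0]
    - [-32, 18, -2, 0]

```text
t: 3.0
tcp_pos: [0.4772, 0.1145, 0.2469]
orientation: [180.0, -0.0, 98.0]
ft_force: [0.3, 0.6, -0.1]
opening: 0.998
grasp_force: 0.0
```

Call:
drive_tool:
  deltas:
    - [-32, 18, -2, 0]
    - [-32, 18, -2, 0]
    - [0, 0, 0, 0]
    - [0, 0, 0, 0]

```text
t: 3.33
tcp_pos: [0.5214, 0.0566, 0.2504]
orientation: [-180.0, -0.0, 97.8]
ft_force: [-0.2, 0.8, -0.5]
opening: 0.999
grasp_force: 0.0
```

Run:
```python
from fit import *
print(status.state()["tcp_pos"],status.state()["orientation"])
ci=optics.camera_info("wrist"); im=optics.snapshot("wrist"); np.save("box.npy",[ci],allow_pickle=True)
cv2.imwrite("pics/w0.png",im)
for n in["lid_rails","well","shutter_box"]: print(n,[(m["xy"],m["score"]) for m in optics.mark_of("wrist",n)])
for n in["shutter_box","shutter"]: print(n,[(o["box"],round(o["score"],2)) for o in optics.outline_of("wrist",n)])
```

```text
[0.52143489 0.05657183 0.25037064] [-1.79981287e+02 -4.68811149e-03  9.78427392e+01]
lid_rails [([340.5, 166.8], 0.58)]
well [([339.5, 238.0], 0.8)]
shutter_box [([337.7, 176.2], 0.56)]
shutter_box [([281.8, 49.0, 405.3, 293.8], 0.6)]
shutter [([295.4, 167.4, 391.4, 228.4], 0.57)]
```

View pics/w0.png

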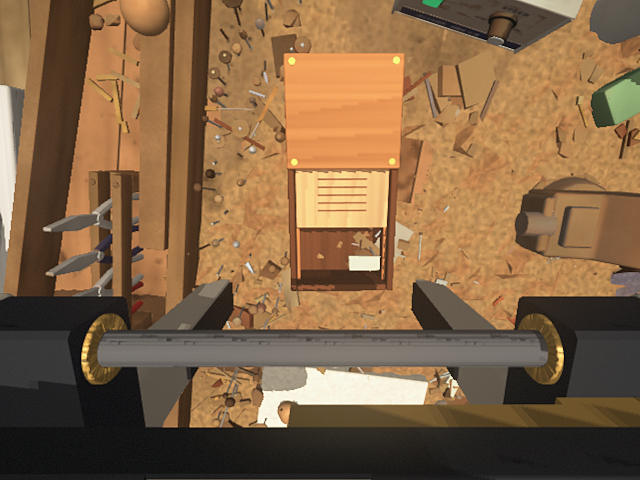

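The wrist view shows the hood with corners (285,54), (404,54), (406,168), (288,168). The pale lid spans rows 168–229 with press lines at rows 178–213. The open well reaches to row 290, with corners (291,290) and (392,289). Next I'll fit the box pose.

Run:
```python
from fit import *
from scipy.optimize import least_squares
ci=np.load("box.npy",allow_pickle=True)[0]
B=np.array([[-.055,.115,.078],[.055,.115,.078],[.055,.013,.078],[-.055,.013,.078],[-.055,-.115,.072],[.055,-.115,.072]])
px=np.array([[285,54],[404,54],[406,168],[288,168],[291,290],[392,289]])
f=lambda p:(np.array([proj("wrist",q,ci) for q in R.from_euler('z',p[2],degrees=True).apply(B)+[p[0],p[1],0]])-px).ravel()
r=least_squares(f,[.532,.11,7.8],x_scale=[.01,.01,1]); print(r.x.round(4),r.fun.round(1))
T=R.from_euler('z',-r.x[2],degrees=True)
for q in[(340,229),(340,178),(340,213),(318,195),(368,195)]:
    print(q,(T.apply(ray("wrist",q,.064,ci)-[r.x[0],r.x[1],0])*1000).round(1))
print("toggle coarse",ray("top",(385,258.2),.035))
```

```text
[0.5358 0.1083 8.069 ] [-0.6 -1.7  3.3 -2.2 -4.7  0.8 -0.3  1.2  0.6  1.3  1.8  1.9]
(340, 229) [ -3.1 -48.6  64. ]
(340, 178) [-3.5  3.9 64. ]
(340, 213) [ -3.2 -31.7  64. ]
(318, 195) [-26.  -13.1  64. ]
(368, 195) [ 25.4 -13.3  64. ]
toggle coarse [ 0.50891291 -0.19713555  0.035     ]
```

Call:
drive_tool:
  deltas:
    - [-31, -6, 5, 0]
    - [-31, -6, 10, 0]
    - [-31, -6, 15, 0]
    - [-31, -6, 18, 0]
    - [-31, -6, 18, 0]
    - [-31, -6, 18, 0]
    - [-31, -6, 18, 0]
    - [-31, -6, 18, 0]

```text
t: 4.3
tcp_pos: [0.5076, -0.1953, 0.13]
orientation: [180.0, 0.0, 98.1]
ft_force: [-0.1, -0.4, -0.4]
opening: 1.0
grasp_force: 0.0
```

Call:
drive_tool:
  deltas:
    - [0, 0, 0, 0]
    - [0, 0, 0, 0]

```text
t: 4.47
tcp_pos: [0.5073, -0.1948, 0.1299]
orientation: [-179.9, -0.1, 97.9]
ft_force: [0.3, 0.4, 0.2]
opening: 1.002
grasp_force: 0.0
```

Run:
```python
from fit import *
s=status.state(); print(s["tcp_pos"],s["orientation"])
ci=optics.camera_info("wrist"); im=optics.snapshot("wrist")
cv2.imwrite("pics/w1.png",im)
for o in optics.outline_of("wrist","toggle_carving"):
    b=o["box"]; p=ray("wrist",((b[0]+b[2])/2,(b[1]+b[3])/2),.035,ci); d=R.from_euler('xyz',s["orientation"],degrees=True).inv().apply(p-s["tcp_pos"])*1000
    print(b,o["score"],p.round(4),d.round(1))
```

```text
[ 0.50728845 -0.19479592  0.12985088] [-1.79919303e+02 -5.90613516e-02  9.79040413e+01]
[309.6, 235.8, 348.7, 273.3] 0.76 [ 0.5126 -0.1966  0.035 ] [-2.6  5.2 94.8]
```

View pics/w1.png

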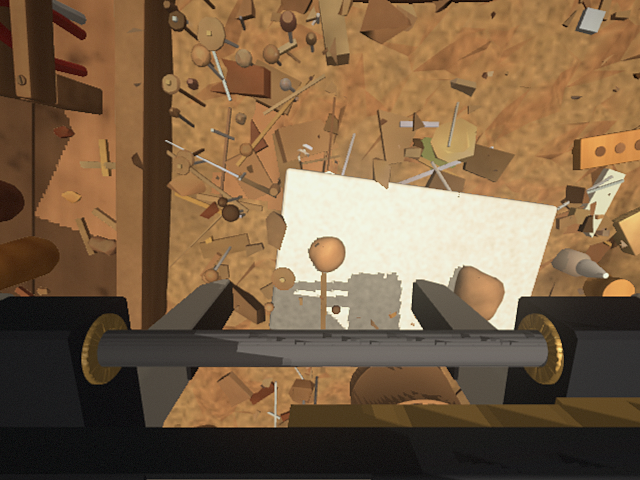

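The view shows the carving at (328,254), with its dark hole at (313,245) and the blank well clear at (478,292). Descending.

Call:
drive_tool:
  deltas:
    - [-2.6, 5.2, 15, 0]
    - [0, 0, 20, 0]
    - [0, 0, 20, 0]
    - [0, 0, 20, 0]
    - [0, 0, 14, 0]
    - [0, 0, 9, 0]
    - [0, 0, 5, 0]
    - [0, 0, 0, 0]
  claw: 65

```text
t: 5.23
tcp_pos: [0.5136, -0.1955, 0.0276]
orientation: [-180.0, -0.0, 98.1]
ft_force: [-0.1, -0.8, 0.1]
opening: 0.698
grasp_force: 0.0
```

Call:
drive_tool:
  deltas:
    - [0, 0, 0, 0]
    - [0, 0, 0, 0]
    - [0, 0, 0, 0]
    - [0, 0, 0, 0]
    - [0, 0, 0, 0]
    - [0, 0, 0, 0]
    - [0, 0, 0, 0]
    - [0, 0, 0, 0]
  claw: 15
  squeeze: 8

```text
t: 5.9
tcp_pos: [0.5134, -0.1964, 0.0278]
orientation: [180.0, 0.0, 98.0]
ft_force: [-1.1, -0.9, 2.6]
opening: 0.303
grasp_force: 8.0
```

Call:
drive_tool:
  deltas:
    - [0, 0, -6, 0]
    - [0, 0, -20, 0]
    - [0, 0, -25, 0]
    - [0, 0, -25, 0]
    - [0, 0, -26, 0]
    - [0, 0, 0, 0]

```text
t: 6.4
tcp_pos: [0.5154, -0.1972, 0.1346]
orientation: [179.7, 0.2, 98.0]
ft_force: [1.0, -1.1, 0.1]
opening: 0.306
grasp_force: 8.0
```

Call:
drive_tool:
  deltas:
    - [15, 5, 0, 0]
    - [30, 9, 0, 0]
    - [35, 10, 0, 0]
    - [40, 11, 0, 0]
    - [40, 11, 0, 0]
    - [35, 10, 0, 0]
    - [18, 6, 0, 0]
    - [8, 2.6, 0, 0]

```text
t: 7.07
tcp_pos: [0.5466, 0.0342, 0.1295]
orientation: [-180.0, -0.0, 98.1]
ft_force: [0.6, 0.4, -0.3]
opening: 0.304
grasp_force: 8.0
```

Call:
drive_tool:
  deltas:
    - [0, 0, 0, 0]
    - [0, 0, 0, 0]

```text
t: 7.23
tcp_pos: [0.5464, 0.0309, 0.1295]
orientation: [-180.0, 0.0, 98.0]
ft_force: [0.1, 0.0, -0.5]
opening: 0.303
grasp_force: 8.0
```

Run:
```python
from fit import *
s=status.state(); print(s["tcp_pos"],s["orientation"],s["opening"],s["grasp_force"])
ci=optics.camera_info("wrist"); im=optics.snapshot("wrist"); np.save("box2.npy",[ci],allow_pickle=True)
cv2.imwrite("pics/w2.png",im)
```

```text
[0.54644467 0.03089748 0.12945775] [-1.79976772e+02  1.01804816e-02  9.80080309e+01] 0.3027096337752729 7.999958165892167
```

View pics/w2.png

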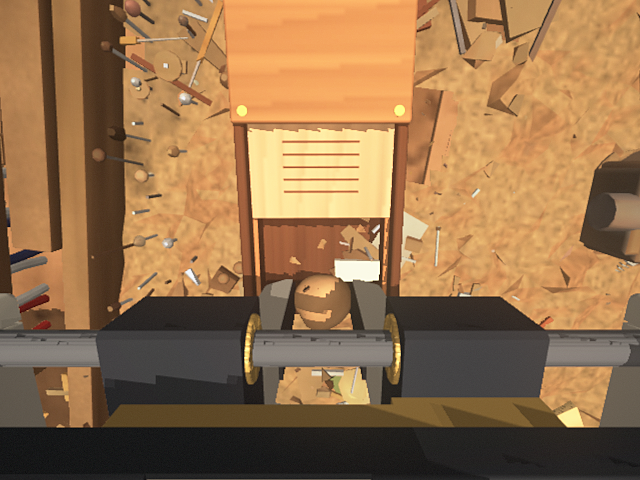

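The carving is held at (322,300) between the fingers over the open well. The lid's free edge is at row 218 (x 250–391) and the hood's edge at row 124 (233–412). I'll check the offsets.

Run:
```python
from fit import *
ci=np.load("box2.npy",allow_pickle=True)[0]
T=R.from_euler('z',-8.07,degrees=True); o=np.array([.5358,.1083,0])
for q,z in[((233,124),.078),((412,124),.078),((250,218),.062),((391,218),.062),((238,126),.072),((408,126),.072),((244,295),.072),((402,290),.072),((321,141),.063),((321,192),.063)]:
    print(q,(T.apply(ray("wrist",q,z,ci)-o)*1000).round(1))
print("tcp",(T.apply(np.array(status.state()["tcp_pos"])-o)*1000).round(1))
```

```text
(233, 124) [-54.4  12.4  78. ]
(412, 124) [53.5 12.3 78. ]
(250, 218) [-50.6 -47.2  62. ]
(391, 218) [ 46.9 -47.3  62. ]
(238, 126) [-52.9  11.9  72. ]
(408, 126) [52.6 11.8 72. ]
(244, 295) [ -55.5 -100.    72. ]
(402, 290) [ 55.  -96.4  72. ]
(321, 141) [-1.4  3.5 63. ]
(321, 192) [ -1.5 -29.4  63. ]
tcp [ -0.4 -78.6 129.5]
```

Call:
drive_tool:
  deltas:
    - [0, 0, 8, 0]
    - [0, 0, 15, 0]
    - [0, 0, 15, 0]
    - [0, 0, 15, 0]
    - [0, 0, 15, 0]
    - [0, 0, 12, 0]
    - [0, 0, 8, 0]
    - [0, 0, 4, 0]

```text
t: 7.95
tcp_pos: [0.5461, 0.031, 0.0364]
orientation: [-179.9, -0.0, 97.9]
ft_force: [-0.6, -0.6, 0.1]
opening: 0.303
grasp_force: 8.0
```

Call:
drive_tool:
  deltas:
    - [0, 0, 4, 0]
    - [0, 0, 4, 0]
    - [0, 0, 3, 0]
    - [0, 0, 2, 0]
    - [0, 0, 0, 0]
    - [0, 0, 0, 0]

```text
t: 8.45
tcp_pos: [0.5467, 0.0316, 0.0248]
orientation: [180.0, 0.0, 98.0]
ft_force: [-0.6, 0.1, 0.1]
opening: 0.298
grasp_force: 8.0
```

Call:
drive_tool:
  deltas:
    - [0, 0, 0, 0]
    - [0, 0, 0, 0]
    - [0, 0, 0, 0]
    - [0, 0, 0, 0]
    - [0, 0, 0, 0]
    - [0, 0, 0, 0]
  claw: 44

```text
t: 8.95
tcp_pos: [0.5466, 0.0315, 0.0247]
orientation: [180.0, 0.0, 98.0]
ft_force: [0.6, -0.0, 0.1]
opening: 0.475
grasp_force: 0.0
```

Call:
drive_tool:
  deltas:
    - [0, 0, -5, 0]
    - [0, 0, -15, 0]
    - [0, 0, -20, 0]
    - [0, 0, -20, 0]
    - [0, 0, -20, 0]
    - [0, 0, -20, 0]
    - [0, 0, -10, 0]
    - [0, 0, 0, 0]

```text
t: 9.62
tcp_pos: [0.5477, 0.0316, 0.1368]
orientation: [179.8, 0.0, 98.0]
ft_force: [0.5, -0.2, -0.7]
opening: 0.477
grasp_force: 0.0
```

Run:
```python
from fit import *
s=status.state(); print(s["tcp_pos"],s["orientation"],s["ft_force"])
im=optics.snapshot("wrist")
cv2.imwrite("pics/w3.png",im[100:400,180:480])
```

```text
[0.5476879  0.03155602 0.13681891] [1.79787742e+02 3.55039718e-02 9.79961116e+01] [ 0.49088712 -0.22673232 -0.66988803]
```

View pics/w3.png

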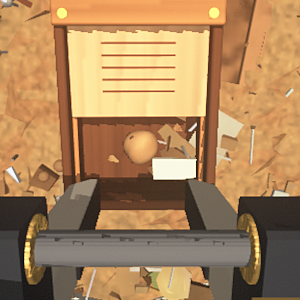

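The carving lies free in the well, at crop (139,147) and clear of the lid's edge. Now I'll close the fingers, move above the lid's press lines and feel downward.

Call:
drive_tool:
  deltas:
    - [10, 0, 0, 0]
    - [17, 0, 0, 0]
    - [17, 0, 0, 0]
    - [12, 0, 0, 0]
    - [6, 0, 0, 0]
    - [0, 0, 10, 0]
    - [0, 0, 15, 0]
    - [0, 0, 15, 0]
  claw: 0
  squeeze: 10

```text
t: 10.33
tcp_pos: [0.5379, 0.0926, 0.0934]
orientation: [180.0, 0.0, 98.0]
ft_force: [-0.1, -0.7, 0.0]
opening: 0.003
grasp_force: 0.0
```

Call:
drive_tool:
  deltas:
    - [0, 0, 10, 0]
    - [0, 0, 7, 0]
    - [0, 0, 4, 0]
    - [0, 0, 1, 0]
    - [0, 0, 0, 0]
    - [0, 0, 0, 0]

```text
t: 10.83
tcp_pos: [0.5383, 0.0929, 0.0731]
orientation: [180.0, 0.0, 98.0]
ft_force: [0.2, 0.0, 0.3]
opening: 0.009
grasp_force: 0.0
```

Call:
drive_tool:
  deltas:
    - [0, 0, 1, 0]
    - [0, 0, 1, 0]
    - [0, 0, 1, 0]
    - [0, 0, 1, 0]
    - [0, 0, 0.5, 0]
    - [0, 0, 0.5, 0]
    - [0, 0, 0, 0]

```text
t: 11.42
tcp_pos: [0.5379, 0.093, 0.0675]
orientation: [-180.0, 0.0, 98.0]
ft_force: [-0.4, 0.4, 0.4]
opening: 0.006
grasp_force: 0.0
```

Call:
drive_tool:
  deltas:
    - [0, 0, 0.5, 0]
    - [0, 0, 0.5, 0]
    - [0, 0, 0, 0]
    - [0, 0, 0, 0]

```text
t: 11.75
tcp_pos: [0.538, 0.0929, 0.0666]
orientation: [-180.0, 0.0, 98.0]
ft_force: [0.2, -1.1, 0.5]
opening: 0.009
grasp_force: 0.0
```

Call:
drive_tool:
  deltas:
    - [0, 0, 0.5, 0]
    - [0, 0, 0.5, 0]
    - [0, 0, 0, 0]
    - [0, 0, 0, 0]

```text
t: 12.08
tcp_pos: [0.538, 0.093, 0.0656]
orientation: [180.0, -0.0, 98.0]
ft_force: [-0.6, 0.4, -0.1]
opening: 0.005
grasp_force: 0.1
```

Call:
drive_tool:
  deltas:
    - [0, 0, 0.5, 0]
    - [0, 0, 0.5, 0]
    - [0, 0, 0, 0]
    - [0, 0, 0, 0]

```text
t: 12.42
tcp_pos: [0.538, 0.093, 0.0648]
orientation: [180.0, -0.0, 98.0]
ft_force: [-0.9, 0.5, 2.5]
opening: 0.003
grasp_force: 1.5
```

Call:
drive_tool:
  deltas:
    - [0, 0, 0.4, 0]
    - [0, 0, 0.3, 0]
    - [0, 0, 0, 0]
    - [0, 0, 0, 0]

```text
t: 12.75
tcp_pos: [0.5381, 0.093, 0.0641]
orientation: [180.0, -0.0, 98.0]
ft_force: [-0.2, -0.3, 5.0]
opening: 0.003
grasp_force: 2.5
```

Call:
drive_tool:
  deltas:
    - [0, 0, 0.4, 0]
    - [0, 0, 0.3, 0]
    - [0, 0, 0, 0]
    - [0, 0, 0, 0]

```text
t: 13.08
tcp_pos: [0.5382, 0.093, 0.0636]
orientation: [180.0, -0.0, 98.0]
ft_force: [-1.9, 1.1, 7.2]
opening: 0.004
grasp_force: 3.4
```

Call:
drive_tool:
  deltas:
    - [-1, 0, 0.2, 0]
    - [-2, 0, 0.1, 0]
    - [-2, 0, 0.07, 0]
    - [-2, 0, 0.07, 0]
    - [-2, 0, 0.07, 0]

```text
t: 13.5
tcp_pos: [0.5394, 0.0843, 0.0631]
orientation: [180.0, -0.0, 98.0]
ft_force: [-0.9, 2.5, 6.9]
opening: 0.003
grasp_force: 3.6
```

Call:
drive_tool:
  deltas:
    - [-3, 0, 0.25, 0]
    - [-3, 0, 0.15, 0]
    - [-3, 0, 0.1, 0]
    - [-3, 0, 0.1, 0]
    - [-3, 0, 0.1, 0]
    - [-3, 0, 0.1, 0]

```text
t: 14.0
tcp_pos: [0.5419, 0.0664, 0.0623]
orientation: [180.0, -0.0, 98.0]
ft_force: [-2.4, 2.1, 7.7]
opening: 0.005
grasp_force: 3.8
```

Run:
```python
from fit import *
s=status.state(); ci=optics.camera_info("wrist"); im=optics.snapshot("wrist")
T=R.from_euler('z',-8.07,degrees=True); o=np.array([.5358,.1083,0])
print((T.apply(s["tcp_pos"]-o)*1000).round(1), s["ft_force"])
for r in optics.outline_of("wrist","shutter"): print(r["box"],r["score"])
cv2.imwrite("pics/w4.png",im[50:350,160:480])
```

```text
[  0.2 -42.4  62.3] [-2.35302714  2.06909531  7.71128781]
[220.8, 190.6, 419.7, 298.3] 0.78
```

View pics/w4.png

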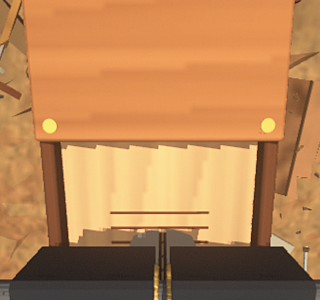

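The lid follows: its first line is now well away from the hood, at crop row 213 against the hood's 141. I'll keep dragging.

Call:
drive_tool:
  deltas:
    - [-3, 0, 0.1, 0]
    - [-3, 0, 0.1, 0]
    - [-3, 0, 0.1, 0]
    - [-3, 0, 0.1, 0]
    - [-3, 0, 0.1, 0]

```text
t: 14.52
tcp_pos: [0.5441, 0.0515, 0.0618]
orientation: [180.0, -0.0, 98.0]
ft_force: [-1.3, 2.9, 7.9]
opening: 0.007
grasp_force: 3.8
```

Call:
drive_tool:
  deltas:
    - [-3, 0, 0.1, 0]
    - [-3, 0, 0.1, 0]
    - [-3, 0, 0.1, 0]
    - [-3, 0, 0.1, 0]

```text
t: 14.85
tcp_pos: [0.5457, 0.0396, 0.0614]
orientation: [180.0, -0.0, 98.0]
ft_force: [-0.7, 1.9, 8.6]
opening: 0.011
grasp_force: 3.7
```

Call:
drive_tool:
  deltas:
    - [-1.5, 0, 0.05, 0]
    - [-1.5, 0, 0.05, 0]
    - [-1.5, 0, 0.05, 0]

```text
t: 15.1
tcp_pos: [0.5464, 0.0352, 0.0613]
orientation: [180.0, -0.0, 98.0]
ft_force: [-1.7, 2.0, 7.7]
opening: 0.005
grasp_force: 3.7
```

Call:
drive_tool:
  deltas:
    - [-1, 0, 0.03, 0]
    - [-1, 0, 0.03, 0]
    - [-1, 0, 0.03, 0]

```text
t: 15.35
tcp_pos: [0.5467, 0.0325, 0.0612]
orientation: [180.0, -0.0, 98.0]
ft_force: [-0.4, 5.4, 7.1]
opening: -0.001
grasp_force: 3.7
```

Call:
drive_tool:
  deltas:
    - [-1, 0, 0.02, 0]
    - [-1, 0, 0.02, 0]
    - [0, 0, 0, 0]

```text
t: 15.6
tcp_pos: [0.5471, 0.0305, 0.0612]
orientation: [180.0, -0.0, 98.0]
ft_force: [-1.1, 4.3, 6.9]
opening: -0.0
grasp_force: 3.6
```

The drag force rose to about 5 N, which is the stop. I'll lift off and check.

Call:
drive_tool:
  deltas:
    - [0, 0, -1.5, 0]
    - [0, 0, -3, 0]
    - [0, 0, -15, 0]
    - [0, 0, -30, 0]
    - [0, 0, -30, 0]
    - [0, 0, -30, 0]
    - [0, 0, -20, 0]
    - [0, 0, 0, 0]

```text
t: 16.27
tcp_pos: [0.5485, 0.0299, 0.1943]
orientation: [179.7, 0.1, 98.0]
ft_force: [0.8, -0.5, 0.6]
opening: 0.005
grasp_force: 0.0
```

Call:
drive_tool:
  deltas:
    - [0, 0, 0, 0]
    - [0, 0, 0, 0]

```text
t: 16.43
tcp_pos: [0.5462, 0.03, 0.1891]
orientation: [-179.9, -0.0, 98.0]
ft_force: [0.2, 0.4, 0.0]
opening: 0.005
grasp_force: 0.0
```

Run:
```python
from fit import *
s=status.state(); ci=optics.camera_info("wrist"); im=optics.snapshot("wrist"); np.save("box3.npy",[ci],allow_pickle=True)
print(s["tcp_pos"],s["ft_force"])
for y in(.013,-.107,-.115): print(y,np.round(proj("wrist",R.from_euler('z',8.07,degrees=True).apply([0,y,.062 if y>-.11 else .072])+[.5358,.1083,0],ci)))
cv2.imwrite("pics/w5.png",im[60:360,160:480])
```

```text
[0.54617964 0.02999817 0.18910152] [0.23286521 0.41182489 0.01310433]
0.013 [324. 133.]
-0.107 [324. 272.]
-0.115 [324. 285.]
```

View pics/w5.png

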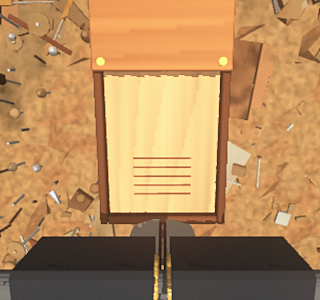

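The lid's free edge is at crop row 212, which is image row 272. That is exactly where y = -107 mm projects, so the lid is fully shut and nothing is being touched.

```bash
python3 -c "
from bench import job
print(job.hand_in())"
```

```text
the job is handed in; nothing more can be done
None
```

The toggle carving is in the well and the lid is slid shut over it, with the last picture showing its edge at the end of travel; the highest press I read on the lid was about 9 N, the job is handed in, and no verdict was returned.

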